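Set the cooling-air valve for a heatsink test

ROBOT

A 6-joint arm with a two-finger parallel gripper is mounted at the origin on the work surface; the furniture and walls round the work are solid. World frame = base frame: x ahead of the robot, y to its left, z up, the work surface at z = 0. Lengths are in m, angles in rad, forces in N, time in s.
With the tool pointing down it reaches from about 0.25 to 0.8 m from the base axis. Payload 8.5 kg.
Tool frame: the origin (TCP) lies midway between the tips of the shut fingers; the grasp point (between the pads) lies ctrl.grip_point_offset behind it (ctrl.grip_point_offset is the distance from the TCP to the grasp point, in m); z points along the fingers, y is the line along which they close (so a half turn about z gives the same grasp; the last joint's range is limited). The gripper opens to 85 mm and grips with 20 to 120 N. Pads are 22 mm wide; open, the fingers measure 114 mm over their backs; the gripper's body (76 mm by 85 mm) begins 54 mm behind the grasp point. The pads swing forward as they close: fully open they stand 13 mm farther back than shut.
Start: joints at [1.253, 0.238, -0.013, 1.319, 0, 1.571], TCP at [0.164, 0.499, 0.231] pointing down, gripper open.
Joint ranges: [-2.66, 2.66], [-1.03, 1.9], [-1.14, 1.46], [-1.82, 2.27], [-1.45, 1.34], [-3.14, 3.14]. Speed limits (rad/s): [2.22, 2.22, 2.79, 3.14, 3.14, 3.14].

INTERFACE

Orientations are given as [roll, pitch, yaw] about the fixed x, y, z axes, in that order (R = Rz(yaw) Ry(pitch) Rx(roll)).
In Python, from rig import readout, cams, ctrl gives the robot as it stands. The module is installed in compiled form; this text tells all that it offers.
- The arm moves only by the shell command python3 -m pendant 'ROWS' [FORCE]. ROWS is a JSON object of lists of equal length, an entry for each row: "fingers": the finger opening in m, from 0 to 0.0854; "slide": the shift along the tool's x, y, z in m, a list of three; "spin": the turn about the tool's z in degrees. In form: {"fingers": [fingers, ...], "slide": [[dx, dy, dz], ...], "spin": [spin, ...]}. A call has 1 to 10 rows; each row is the pose to reach, as a shift and turn from the pose commanded when the call began, along the tool's axes at that moment; what a row does not reach only later rows make up. A row lasts 1/10 s, in which the tool goes at most 50 mm and 8.59 degrees, less where a joint would pass 70% of its speed; a pose out of reach is approached as far as the arm can. A call with a gripper value outside its range is refused whole. The fingers move at their own pace and stop on an object; FORCE is the grip in N (left out, the last holds). Time passes only in rows, so rows that repeat a pose let the fingers close. It gives the time, the measured TCP pose, the force, the opening and the grip force at its end, in the units of the state.
- readout.state(): the state, without advancing time (a new reading comes with each control period).
- cams.read_camera(name): name is "side" or "top"; returns (picture, depth): 400x640x3 uint8, red, green, blue; 400x640 float32, m along the optical axis (not along the pixel's ray), 0 where there is no reading.
- cams.camera_params(name): a dict with "fx", "fy", "cx", "cy" (pixels), "extrinsics" (4x4, takes a point from camera to world coordinates). Camera axes: x right, y up, looking along -z (the intrinsics and any distortion apply to the point x, -y, -z); pixel columns grow to the right and rows downward; lengths in m; the calibration is good to about 2 mm. A picture is of the moment at which its call begins. camera_params takes no time and is no camera call.
- ctrl.job_done(): hands the job in; it is judged then, once.
The state is a dict: "time_s": time; "q": joint angles; "dq": joint speeds; "tau": joint torques, N m; "eef_pos": TCP position; "tcp_rot": TCP orientation; "ft_force": force on the tool from outside, world axes, zero at the start; "moment": the same for the moment, N m; "width": opening from 0.0 (shut) to 1.0 (fully open); "finger_force": force on a finger pad.
Only numpy, scipy, OpenCV 4.12 (cv2) and the standard library are available. Lean on these libraries where they do the work, as an engineer would, in place of code of your own. Each camera call takes 0.05 s, during which the arm holds its last target. There are 200 camera calls.

TASK

First set the finned heatsink gently down, flat on the bench midway between the air nozzle and the flow sensor, centred on the line between them and with its fins running along that line. Then take the wheel valve by its upright crank knob, close it clockwise all the way to its stop and back it off exactly two full turns. Finish while still holding the knob in the gripper, with the wheel at rest, and leave the bottle, the tape roll and the tweezers where they are.

Things in the scene. Friction and masses are not known exactly. Their poses are not given: they have to be found in the camera images.
- heatsink: Loose bare-aluminium heatsink, 41 x 80 x 24 mm, about 0.18 kg: a flat 5 mm base with eight upright fins that run along its long side. Origin at the centre of its underside, z up, y along the 80 mm length and the fins, x across the 41 mm width; grip it from above across the 41 mm. Either end may face the nozzle.
- air_station: Fixed aluminium base plate (96 x 120 x 8 mm, y = -68 to +52 mm) with a brass valve and hand wheel above its origin, air inlet toward -y, flat grey nozzle toward +y. Origin on the bench under the wheel's axis, z up, +y the way the air blows. Nozzle pipe up to 45 mm tall, wheel's upper face 90 mm above the bench; only the crank knob is higher than 93 mm.
- nozzle_mouth (a point): Centre of the mouth of the flat grey nozzle (44 mm wide, 24 mm tall), 85 mm from the wheel's axis along the station's +y and 16.5 mm above the bench. The axes are the station's.
- sensor_face (a point): Centre line of the intake face of the flow sensor, a small fixed grey box 44 mm wide and 39 mm tall with a round grille, which looks back at the nozzle 130 mm further along the station's +y; this point is 16.5 mm above the bench.
- midpoint (a point): Unmarked point on the bare bench top halfway between nozzle mouth and sensor face (65 mm from each, 150 mm from the wheel's axis). The axes are the station's.
- valve_wheel (a joint): Turn of the hand wheel (rad) about its vertical axis above the station's origin. 0 = closed on the stop; grows counter-clockwise seen from above (opening), two turns = 12.566. Found about 2 to 7.5 rad open; 0.12 N m of friction, stays where it is left.
- wheel_hub (a point): Centre of the hand wheel, 107 mm over all, on its vertical axis, 84 mm above the bench. Room: a drawer cabinet stands at the robot's right front (about x 0.17 to 0.38, y -0.18 to -0.38 m); cross it with the tool above z = 0.4 m. A low white table begins about 0.12 m to the right of the bench's middle, from x = 0.5 m on.
- crank_knob: Upright black round crank knob on the rim of the hand wheel, 25 mm in diameter and 44 mm tall, that spins freely on its pin, so that the gripper can keep its heading while the knob goes round. Origin at the centre of its underside, 93 mm above the bench, 48 mm from the wheel's axis; with the valve closed it lies on the station's +x side of the axis.
- knob_middle (a point): Centre of the crank knob, 22 mm above its underside, 115 mm above the bench.
- flux_bottle: Bystander: white bottle with a pointed red cap, 43 mm wide and 135 mm tall, standing; origin at the centre of its underside. Leave alone.
- tape_black: Bystander: black tape roll, 59 mm wide and 19 mm high, lying flat; origin at the centre of its underside. Leave alone.
- tweezers: Bystander: steel tweezers, 13 x 128 x 8 mm, lying flat; origin at the centre of the underside. Leave alone.
Mind the look-alikes: they are no part of the job. Several things have the shape of the heatsink; the one meant has the colours described above.

How it is judged:
On the way, in this order (a step that is already met when the one before it is completed fails the run):
1. the heatsink stands flat on the bench, released, midway between nozzle and sensor with its fins along the line (x of heatsink in the frame of midpoint between -0.01 and 0.01 m and y of heatsink in the frame of midpoint between -0.012 and 0.012 m and height (world z) of heatsink below 0.004 m and angle between heatsink's own z axis and vertical below 0.06 rad and angle between the y axis of heatsink and the y axis of air_station, either way round below 0.17 rad and contact force between the fingers and heatsink below 0.2 N and linear speed of heatsink below 0.02 m/s), for 0.3 s.
2. the valve is closed to its stop (x of heatsink in the frame of midpoint between -0.01 and 0.01 m and y of heatsink in the frame of midpoint between -0.012 and 0.012 m and height (world z) of heatsink below 0.004 m and angle between heatsink's own z axis and vertical below 0.06 rad and angle between the y axis of heatsink and the y axis of air_station, either way round below 0.17 rad and value of joint valve_wheel below 0.08 rad), for 0.2 s.
At the end, for the whole second after the job is handed in: Valve closed to its stop, then at rest two turns open (12.57 rad +-0.2), fingers gripping the knob with over 2 N (tool within 35 mm of its middle, 20 mm sideways); heatsink flat, untouched, within 12 mm of the midpoint along the line and 10 mm across, fins within 0.17 rad of it (x of heatsink in the frame of midpoint between -0.01 and 0.01 m and y of heatsink in the frame of midpoint between -0.012 and 0.012 m and height (world z) of heatsink below 0.004 m and angle between heatsink's own z axis and vertical below 0.06 rad and angle between the y axis of heatsink and the y axis of air_station, either way round below 0.17 rad and linear speed of heatsink below 0.02 m/s and value of joint valve_wheel between 12.366 and 12.766 rad and velocity of joint valve_wheel between -0.05 and 0.05 rad/s and contact force between the fingers and crank_knob above 2 N and distance between the grasp point and knob_middle below 0.035 m and contact force between the arm and heatsink below 0.2 N and horizontal distance between the grasp point and knob_middle below 0.02 m); the arm keeps its last pose, push and grip.
It fails at once if a bystander was pushed or knocked over (distance of any of flux_bottle, tape_black, tweezers from where it was at the start of the episode above 0.015 m or angle between flux_bottle's own z axis and vertical above 0.5 rad).
It fails at once if the heatsink was dropped or thrown (contact force between the fingers and heatsink below 0.1 N and linear speed of heatsink above 0.45 m/s).
It also fails if it takes over 72 s, if anything falls off the work surface, if the arm or the gripper's body presses on something with over 40 N, if the wrist force passes 120 N, or if a joint passes its speed limit or range.

## Working session

There is one attempt and no reset: what is moved stays moved. The work goes in short steps, Python scripts to look and compute and a shell command to move; the robot and the scene stay as the last step left them, time stands still between calls to the robot, and variables do not carry over. Pictures are saved under pics/ and viewed, at most 10 in all, crops included, and the job is handed in when it is done.

```bash
mkdir -p pics; python3 - <<'E'
from rig import readout,cams,ctrl
import cv2,numpy as np
s=readout.state();print(s,ctrl.grip_point_offset)
for n in("side","top"):
    p,d=cams.read_camera(n);cv2.imwrite(f"pics/{n}0.png",p[:,:,::-1]);np.save(f"pics/{n}0.npy",d);print(n,cams.camera_params(n))
E
```

```text
{'time_s': 0.0, 'q': array([ 1.25300059e+00,  2.38760490e-01, -1.42932276e-02,  1.31920477e+00,
       -1.70128839e-05,  1.57084030e+00]), 'dq': array([ 0.00023926,  0.00025683, -0.00096411,  0.00076223, -0.0018861 ,
       -0.00117558]), 'tau': array([-3.95657862e-04, -5.38777721e+01,  3.46433115e+01,  1.87101366e-02,
       -1.01811816e-04,  3.33020216e-05]), 'eef_pos': array([0.16391631, 0.49829268, 0.2306731 ]), 'tcp_rot': array([-3.14013050e+00,  1.70771659e-05,  2.82375297e+00]), 'ft_force': array([-0.90648903, -0.74366857, -0.62986873]), 'moment': array([ 0.08001799, -0.02926732, -0.01805144]), 'finger_force': 0.0, 'width': 1.0010388916483743} 0.0187
side {'fx': 488.5891414673793, 'fy': 488.5891414673793, 'cx': 323.9357551119037, 'cy': 203.93916160466082, 'extrinsics': array([[-0.94780409,  0.22204013, -0.22883527,  0.37141732],
       [-0.31884174, -0.65389953,  0.68611613,  0.82613387],
       [ 0.00271004,  0.72326592,  0.69056431,  0.77947958],
       [ 0.        ,  0.        ,  0.        ,  1.        ]])}
top {'fx': 479.2604447563158, 'fy': 479.2604447563158, 'cx': 317.81566479310646, 'cy': 202.07481537387582, 'extrinsics': array([[-0.38065618,  0.88975268, -0.25187504,  0.33002657],
       [-0.92471102, -0.36531141,  0.10703786,  0.24614443],
       [ 0.00322439,  0.27365625,  0.96182216,  1.10681636],
       [ 0.        ,  0.        ,  0.        ,  1.        ]])}
```

View pics/side0.png

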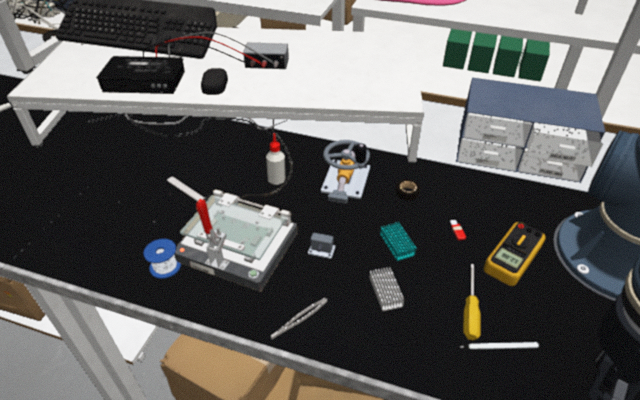

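View pics/top0.png

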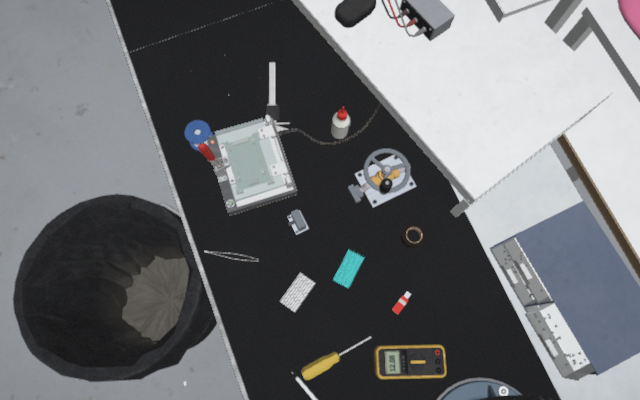

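The bare heatsink is at side (387,289) / top (298,292), and the teal one is the look-alike. The station is at side (345,170) / top (385,180), with the knob near top (386,185). The sensor is at side (321,245) / top (297,222). I'll enlarge these areas.

```bash
python3 - <<'E'
import cv2,numpy as np
s=cv2.imread("pics/side0.png");t=cv2.imread("pics/top0.png")
a=cv2.resize(s[130:320,300:430],None,fx=3,fy=3,interpolation=cv2.INTER_CUBIC)
b=cv2.resize(t[140:320,275:425],None,fx=3,fy=3,interpolation=cv2.INTER_CUBIC)
h=570;a=cv2.copyMakeBorder(a,0,h-a.shape[0],0,0,0);b=cv2.copyMakeBorder(b,0,h-b.shape[0],0,0,0)
for im,x0,y0 in((a,300,130),(b,275,140)):
    for k in range(0,im.shape[1],60): cv2.putText(im,str(x0+k//3),(k,8),0,.3,(0,255,255));cv2.line(im,(k,0),(k,12),(0,255,255))
    for k in range(0,h,60): cv2.putText(im,str(y0+k//3),(0,k+8),0,.3,(0,255,255));cv2.line(im,(0,k),(8,k),(0,255,255))
im=np.hstack([a,b])[:,:800]
cv2.imwrite("pics/crop1.png",im);print(im.shape)
E
```

```text
(570, 800, 3)
```

View pics/crop1.png

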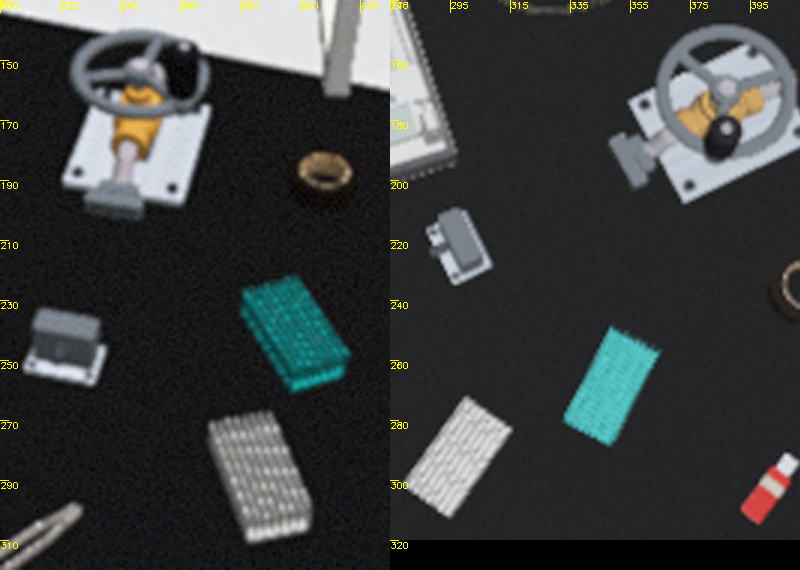

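In the crops the bare heatsink, plate corners, hub, knob and sensor are all clear. Next I'll triangulate them from both views.

```bash
cat > h.py <<'E'
import numpy as np
from rig import cams
P={n:cams.camera_params(n) for n in("side","top")}
def ray(n,u,v):
    p=P[n];E=p["extrinsics"]
    return E[:3,3],E[:3,:3]@np.array([(u-p["cx"])/p["fx"],-(v-p["cy"])/p["fy"],-1])
def atz(n,u,v,z):
    o,d=ray(n,u,v);return o+d*(z-o[2])/d[2]
def tri(s,t):
    (o1,d1),(o2,d2)=ray("side",*s),ray("top",*t)
    k=np.linalg.lstsq(np.c_[d1,-d2],o2-o1,rcond=None)[0]
    a,b=o1+d1*k[0],o2+d2*k[1];return (a+b)/2,np.linalg.norm(a-b)
def cloud(n,d):
    v,u=np.mgrid[:400,:640];p=P[n];E=p["extrinsics"]
    c=np.stack([(u-p["cx"])/p["fx"]*d,-(v-p["cy"])/p["fy"]*d,-d],-1)
    return c@E[:3,:3].T+E[:3,3]
E
python3 - <<'E'
from h import *
np.set_printoptions(precision=4,suppress=True)
S=lambda u,v:(300+u/3,130+v/3);T=lambda u,v:(275+(u-390)/3,140+v/3)
pts=dict(hs1=((209,425),(407,487)),hs1b=((209,425),(465,398)),hub=((143,70),(727,90)),knobtop=((184,47),(727,127)),
plFL=((63,186),(628,98)),plFR=((183,206),(685,203)))
for k,(s,t) in pts.items():print(k,*tri(S(*s),T(*t)))
print("hs side",[atz("side",*S(*c),.024) for c in((209,425),(271,412),(309,500),(249,528))])
print("hs top",[atz("top",*T(*c),.024) for c in((465,398),(512,430),(450,517),(407,487))])
for n in("side","top"):
    C=cloud(n,np.load(f"pics/{n}0.npy")); 
    x=C.reshape(-1,3);
    # tops
    r=((slice(130,205),slice(318,375)) if n=="side" else (slice(140,215),slice(340,425)))
    c=C[r].reshape(-1,3)
    for lo,hi in((.004,.014),(.082,.1),(.125,.145)):
        m=c[(c[:,2]>lo)&(c[:,2]<hi)];print(n,lo,len(m),m.mean(0) if len(m) else'',m.min(0)if len(m) else '',m.max(0) if len(m) else'')
    r=((slice(228,262),slice(305,338)) if n=="side" else (slice(205,238),slice(284,312)))
    c=C[r].reshape(-1,3);m=c[c[:,2]>.032];print('sens',len(m),m.mean(0),m.max(0))
    r=((slice(265,315),slice(365,410)) if n=="side" else (slice(268,316),slice(276,320)))
    c=C[r].reshape(-1,3);m=c[c[:,2]>.017];print('hs',len(m),m.mean(0),np.percentile(m[:,2],[10,50,90]))
    import cv2;print(cv2.minAreaRect((m[:,:2]*1000).astype(np.float32)))
E
```

```text
hs1 [0.4449 0.2879 0.0985] 0.041148254583029405
hs1b [0.4764 0.2257 0.0204] 7.365188700176582e-05
hub [ 0.6054 -0.0414  0.0857] 0.003904033144649117
knobtop [ 0.5677 -0.0161  0.1344] 0.0021615216320742
plFL [ 0.6533  0.0112 -0.0032] 0.005253154340333356
plFR [ 0.5553  0.005  -0.0016] 0.003029401478022201
hs side [array([0.4759, 0.2286, 0.024 ]), array([0.44 , 0.205, 0.024]), array([0.4018, 0.2659, 0.024 ]), array([0.4324, 0.2981, 0.024 ])]
hs top [array([0.4758, 0.2258, 0.024 ]), array([0.4403, 0.2022, 0.024 ]), array([0.399 , 0.2684, 0.024 ]), array([0.4312, 0.2898, 0.024 ])]
side 0.004 827 [ 0.603  -0.0342  0.0087] [ 0.5316 -0.1831  0.004 ] [0.7176 0.0472 0.014 ]
side 0.082 596 [ 0.6111 -0.0315  0.0882] [ 0.5549 -0.0916  0.0821] [0.6598 0.0153 0.0998]
side 0.125 96 [ 0.5669 -0.0087  0.1343] [ 0.5559 -0.0229  0.1258] [0.5795 0.0012 0.1421]
sens 190 [0.5904 0.187  0.0381] [0.6127 0.2021 0.0421]
hs 558 [0.4378 0.2581 0.0329] [0.0181 0.0225 0.0256]
((393.074462890625, 512.66748046875), (66.57914733886719, 624.890380859375), 10.033895492553711)
top 0.004 999 [ 0.6078 -0.0419  0.0079] [ 0.5028 -0.1575  0.004 ] [0.7434 0.066  0.0138]
top 0.082 785 [ 0.6099 -0.0398  0.0884] [ 0.5543 -0.0916  0.082 ] [0.6599 0.014  0.0997]
top 0.125 154 [ 0.5826 -0.0434  0.135 ] [ 0.5554 -0.1231  0.125 ] [ 0.6364 -0.0003  0.1445]
sens 169 [0.5836 0.1868 0.0637] [0.6123 0.2461 1.1068]
hs 259 [0.4372 0.2494 0.0438] [0.0193 0.0232 0.0261]
((404.68670654296875, 233.7328338623047), (126.90296173095703, 82.51275634765625), 23.59344482421875)
```

```bash
python3 - <<'E'
from h import *
import cv2
from scipy.optimize import least_squares
np.set_printoptions(precision=4,suppress=True)
S=lambda u,v:(300+u/3,130+v/3);T=lambda u,v:(275+(u-390)/3,140+v/3)
print("plate top",[atz("top",*T(*c),.008)[:2] for c in((628,98),(685,203),(755,45))])
print("plate side",[atz("side",*S(*c),.008)[:2] for c in((63,186),(183,206),(211,105))])
for n in("side","top"):
    C=cloud(n,np.load(f"pics/{n}0.npy"))
    c=C.reshape(-1,3);m=c[(abs(c[:,2]-.087)<.008)&(np.hypot(c[:,0]-.607,c[:,1]+.039)<.063)&(np.hypot(c[:,0]-.607,c[:,1]+.039)>.038)]
    f=least_squares(lambda p:np.hypot(m[:,0]-p[0],m[:,1]-p[1])-p[2],[.607,-.039,.05],loss='soft_l1',f_scale=.002);print(n,"wheel",f.x,np.median(m[:,2]))
    m=c[(abs(c[:,2]-.136)<.006)&(np.hypot(c[:,0]-.565,c[:,1]+.012)<.02)];print("knob",len(m),(m.min(0)+m.max(0))/2,np.median(m,0))
    m=c[(abs(c[:,2]-.0075)<.004)&(abs(c[:,0]-.607)<.06)&(abs(c[:,1]+.03)<.075)];r=cv2.minAreaRect((m[:,:2]*1000).astype(np.float32));print("plate",r)
    m=c[(abs(c[:,2]-.039)<.0035)&(np.hypot(c[:,0]-.59,c[:,1]-.187)<.04)];r=cv2.minAreaRect((m[:,:2]*1000).astype(np.float32));print("sens",len(m),r,m.mean(0))
    m=c[(abs(c[:,2]-.0235)<.004)&(np.hypot(c[:,0]-.437,c[:,1]-.248)<.055)];r=cv2.minAreaRect((m[:,:2]*1000).astype(np.float32));print("hs",len(m),r,m.mean(0))
    m=c[(abs(c[:,2]-.03)<.02)&(np.hypot(c[:,0]-.6,c[:,1]-.047)<.035)&(c[:,1]>.02)];print("nozzle",len(m),m.mean(0),m.min(0),m.max(0))
E
```

```text
plate top [array([0.6527, 0.0136]), array([0.5549, 0.0071]), array([ 0.6553, -0.1008])]
plate side [array([0.6465, 0.0234]), array([0.5515, 0.0153]), array([ 0.5623, -0.111 ])]
side wheel [ 0.6055 -0.0371  0.0486] 0.08814229556656089
knob 76 [ 0.5677 -0.0108  0.1351] [ 0.5662 -0.0079  0.1365]
plate ((606.6801147460938, -30.686363220214844), (148.01394653320312, 117.48654174804688), 89.91488647460938)
sens 164 ((590.8950805664062, 185.35208129882812), (43.61887741088867, 20.447683334350586), 5.267765045166016) [0.5907 0.1861 0.0388]
hs 416 ((439.218994140625, 248.3580780029297), (41.955204010009766, 81.74034118652344), 32.58629608154297) [0.4385 0.25   0.0232]
nozzle 208 [0.6016 0.0376 0.0219] [0.5799 0.0202 0.0106] [0.6237 0.0497 0.0306]
top wheel [ 0.6065 -0.0375  0.0478] 0.08830497177034391
knob 101 [ 0.5675 -0.0115  0.1356] [ 0.5661 -0.0111  0.1364]
plate ((604.5306396484375, -31.82775115966797), (148.96485900878906, 118.56097412109375), 87.90936279296875)
sens 138 ((590.407470703125, 185.2236328125), (43.3981819152832, 19.73755645751953), 4.360329627990723) [0.5902 0.1853 0.0387]
hs 219 ((439.1285705566406, 248.58502197265625), (40.744346618652344, 79.66655731201172), 32.56455612182617) [0.4389 0.2489 0.0234]
nozzle 191 [0.601  0.0352 0.0231] [0.5796 0.02   0.0105] [0.624  0.0475 0.0304]
```

```bash
cat >> h.py <<'E'
from rig import readout
from scipy.spatial.transform import Rotation as Ro
def delta(x,y,z,yawdeg):
    s=readout.state();R=Ro.from_euler("xyz",s["tcp_rot"]).as_matrix()
    d=R.T@(np.array([x,y,z])-s["eef_pos"]);sp=np.degrees(s["tcp_rot"][2])-yawdeg
    print("t",round(s["time_s"],2),"pos",s["eef_pos"].round(4),"rpy",np.degrees(s["tcp_rot"]).round(2),"F",s["ft_force"].round(1),"ff",round(s["finger_force"],1),"w",round(s["width"],3),"\n slide",(d).round(4),"spin",round((sp+180)%360-180,2))
E
python3 - <<'E'
from h import *
delta(.439,.248,.12,122.6)
for nm,s,t in(("teal",(398,241),(349,268)),("tape",(408,187),(414,235)),("bottle",(276,145),(342,112)),("tweez",(300,318),(232,256))):print(nm,tri(s,t))
C=cloud("top",np.load("pics/top0.npy"));print("table",C[100,450],C[160,480],C[190,462])
E
```

```text
t 0.1 pos [0.1639 0.4983 0.2307] rpy [-179.92   -0.    161.79] F [0.8 0.2 0.8] ff 0.0 w 0.996 
 slide [-0.3395 -0.1517  0.1109] spin 39.19
teal (array([0.44357066, 0.11769383, 0.00898518]), np.float64(0.0029876428667126574))
tape (array([ 0.45665328, -0.05189723,  0.01493986]), np.float64(0.0015595402528808563))
bottle (array([7.67616780e-01, 3.17856342e-04, 1.01163565e-01]), np.float64(0.007806311059113651))
tweez (array([0.57434811, 0.357052  , 0.00094534]), np.float64(0.0010780621708007326))
table [ 0.68406279 -0.21681829  0.15681643] [ 0.53528927 -0.21508519  0.15105938] [ 0.4911774  -0.15169691  0.14462989]
```

```bash
python3 -m pendant '{"fingers":[0.07,0.07,0.07,0.07,0.07,0.07,0.07,0.07,0.07,0.07],"slide":[[-0.034,-0.015,0.011],[-0.07,-0.03,0.022],[-0.11,-0.05,0.035],[-0.15,-0.067,0.05],[-0.19,-0.085,0.062],[-0.23,-0.103,0.075],[-0.27,-0.121,0.088],[-0.31,-0.139,0.10],[-0.3395,-0.1517,0.1109],[-0.3395,-0.1517,0.1109]],"spin":[5,10,15,20,25,30,35,39.2,39.2,39.2]}' 40; python3 -c "
from h import *
delta(.439,.248,.002,122.6)"
```

```text
time_s: 1.1
eef_pos: [0.4408, 0.2456, 0.1187]
tcp_rot: [-3.139, 0.001, 2.136]
ft_force: [0.1, -0.4, -0.4]
width: 0.822
finger_force: 0.0
t 1.1 pos [0.4408 0.2456 0.1187] rpy [-1.7987e+02  4.0000e-02  1.2236e+02] F [ 0.1 -0.4 -0.4] ff 0.0 w 0.822 
 slide [0.003  0.     0.1167] spin -0.24
```

```bash
python3 -m pendant '{"fingers":[0.07,0.07,0.07,0.07,0.07,0.07,0.07,0.07],"slide":[[0,0,0.03],[0,0,0.06],[0,0,0.085],[0,0,0.1],[0,0,0.11],[0,0,0.117],[0,0,0.117],[0,0,0.117]],"spin":[0,0,0,0,0,0,0,0]}'; python3 - <<'E'
from h import *
import cv2
delta(.439,.248,.002,122.6)
a=cams.read_camera("side")[0][220:330,340:450];b=cams.read_camera("top")[0][240:350,260:370]
cv2.imwrite("pics/g1.png",cv2.resize(np.hstack([a,b]),None,fx=3.5,fy=3.5,interpolation=2)[:,:,::-1])
E
```

```text
time_s: 1.9
eef_pos: [0.4394, 0.2488, 0.0039]
tcp_rot: [3.141, 0.0, 2.14]
ft_force: [0.1, -1.1, 0.6]
width: 0.822
finger_force: 0.0
t 1.9 pos [0.4394 0.2488 0.0039] rpy [179.96   0.   122.6 ] F [ 0.1 -1.1  0.6] ff 0.0 w 0.822 
 slide [-0.0004 -0.0008  0.0019] spin 0.0
```

View pics/g1.png

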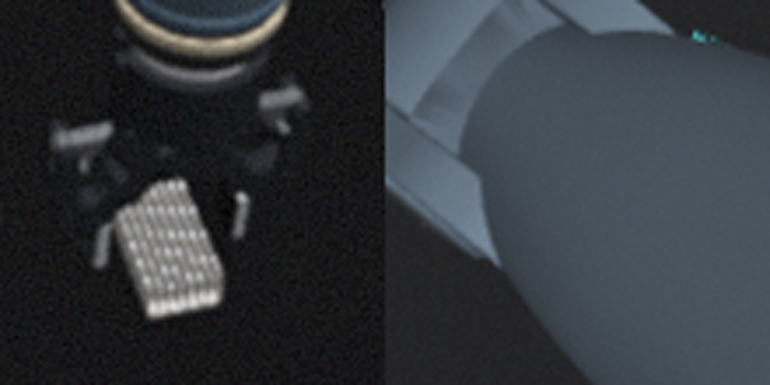

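The fingers straddle the heatsink, with the pads at crop (100,245) and (240,215). I'll close and lift.

```bash
python3 -m pendant '{"fingers":[0.03,0.03,0.03,0.03,0.03,0.03,0.03,0.03],"slide":[[0,0,0],[0,0,0],[0,0,0],[0,0,0],[0,0,0],[0,0,0],[0,0,-0.005],[0,0,-0.01]],"spin":[0,0,0,0,0,0,0,0]}' 50
```

```text
time_s: 2.8
eef_pos: [0.4389, 0.2483, 0.0136]
tcp_rot: [-3.141, 0.0, 2.14]
ft_force: [-0.5, -0.2, -1.9]
width: 0.472
finger_force: 50.8
```

```bash
python3 -m pendant '{"fingers":[0.03,0.03,0.03,0.03,0.03],"slide":[[0,0,-0.03],[0,0,-0.06],[0,0,-0.09],[0,0,-0.1],[0,0,-0.1]],"spin":[0,0,0,0,0]}'; python3 -c "
from h import *
delta(.5955,.1115,.113,94.4)"
```

```text
time_s: 3.3
eef_pos: [0.4399, 0.2489, 0.1146]
tcp_rot: [3.139, 0.0, 2.14]
ft_force: [-0.4, 0.1, -3.2]
width: 0.471
finger_force: 51.5
t 3.3 pos [0.4399 0.2489 0.1146] rpy [1.7985e+02 1.0000e-02 1.2259e+02] F [-0.4  0.1 -3.2] ff 51.5 w 0.471 
 slide [-0.1996  0.0571  0.0018] spin 28.19
```

```bash
python3 -m pendant '{"fingers":[0.03,0.03,0.03,0.03,0.03,0.03,0.03,0.03,0.03,0.03],"slide":[[-0.015,0.004,0],[-0.045,0.013,0],[-0.075,0.021,0],[-0.105,0.03,0],[-0.135,0.039,0],[-0.165,0.047,0],[-0.185,0.053,0],[-0.199,0.057,0],[-0.199,0.057,0],[-0.199,0.057,0]],"spin":[4,8,12,16,20,24,28.2,28.2,28.2,28.2]}'; python3 - <<'E'
from h import *
import cv2
delta(.5955,.1115,.003,94.4)
a=cams.read_camera("side")[0][120:270,280:400];b=cams.read_camera("top")[0][130:280,270:430]
cv2.imwrite("pics/p1.png",cv2.resize(np.hstack([a,b]),None,fx=2.8,fy=2.8,interpolation=2)[:,:,::-1])
E
```

```text
time_s: 4.3
eef_pos: [0.5935, 0.1116, 0.1123]
tcp_rot: [-3.139, 0.0, 1.649]
ft_force: [0.4, -0.4, -2.2]
width: 0.472
finger_force: 51.3
t 4.3 pos [0.5935 0.1116 0.1123] rpy [-179.88    0.     94.47] F [ 0.4 -0.4 -2.2] ff 51.3 w 0.472 
 slide [-0.0003  0.0023  0.1093] spin 0.07
```

View pics/p1.png

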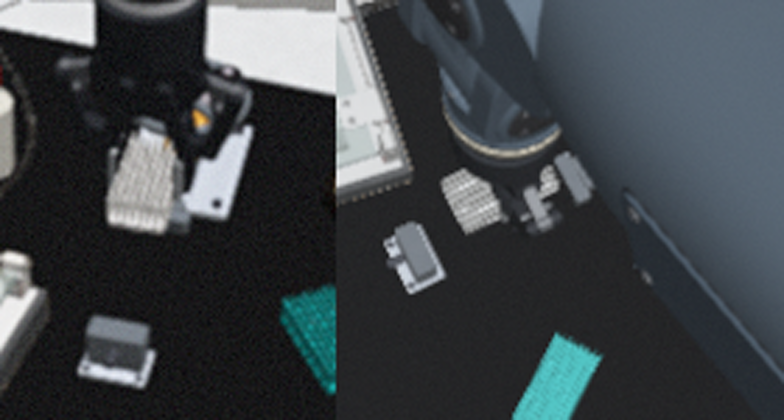

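The heatsink is held level over the gap, with its fins pointing at the sensor. Lowering it gently.

```bash
python3 -m pendant '{"fingers":[0.03,0.03,0.03,0.03,0.03,0.03,0.03,0.03,0.03,0.03],"slide":[[0,0.002,0.02],[0,0.002,0.045],[0,0.002,0.07],[0,0.002,0.085],[0,0.002,0.095],[0,0.002,0.1],[0,0.002,0.104],[0,0.002,0.106],[0,0.002,0.108],[0,0.002,0.108]],"spin":[0,0,0,0,0,0,0,0,0,0]}'
```

```text
time_s: 5.4
eef_pos: [0.5965, 0.1116, 0.0056]
tcp_rot: [3.141, 0.0, 1.647]
ft_force: [-0.3, 0.0, -1.9]
width: 0.465
finger_force: 51.3
```

```bash
python3 -m pendant '{"fingers":[0.03,0.03,0.03,0.03,0.03],"slide":[[0,0,0.001],[0,0,0.0015],[0,0,0.002],[0,0,0.0025],[0,0,0.0025]],"spin":[0,0,0,0,0]}'
```

```text
time_s: 5.9
eef_pos: [0.5965, 0.1116, 0.004]
tcp_rot: [3.141, 0.0, 1.647]
ft_force: [-4.0, -0.6, 9.5]
width: 0.472
finger_force: 52.6
```

Contact (9.5 N up). Release, wait, then rise.

```bash
python3 -m pendant '{"fingers":[0.045,0.05,0.055,0.06,0.065,0.065,0.065,0.065,0.065,0.065],"slide":[[0,0,0],[0,0,0],[0,0,0],[0,0,0],[0,0,0],[0,0,0],[0,0,-0.01],[0,0,-0.03],[0,0,-0.07],[0,0,-0.12]],"spin":[0,0,0,0,0,0,0,0,0,0]}'; python3 -c "
from h import *
delta(.5955,.1115,.18,94.4)"
```

```text
time_s: 6.9
eef_pos: [0.595, 0.1114, 0.1233]
tcp_rot: [-3.138, 0.0, 1.647]
ft_force: [1.7, 0.9, -0.3]
width: 0.763
finger_force: 0.0
t 6.9 pos [0.595  0.1114 0.1233] rpy [-1.7981e+02  3.0000e-02  9.4390e+01] F [ 1.7  0.9 -0.3] ff 0.0 w 0.763 
 slide [ 0.      0.0003 -0.0567] spin -0.01
```

```bash
python3 -m pendant '{"fingers":[0.065,0.065,0.065,0.065,0.065,0.065,0.065,0.065],"slide":[[0,0,-0.04],[0,0,-0.085],[0,-0.03,-0.1],[0,-0.07,-0.11],[0,-0.11,-0.11],[0,-0.15,-0.11],[0,-0.19,-0.11],[0,-0.2,-0.11]],"spin":[0,0,0,0,0,0,0,0]}'; python3 - <<'E'
from h import *
import cv2
for n in("side","top"):
    p,d=cams.read_camera(n);np.save(f"pics/{n}1.npy",d);cv2.imwrite(f"pics/{n}1.png",p[:,:,::-1])
    c=cloud(n,d).reshape(-1,3)
    m=c[(abs(c[:,2]-.0235)<.004)&(np.hypot(c[:,0]-.596,c[:,1]-.1115)<.055)&(abs(c[:,0]-.596)<.03)];print(n,"hs",len(m),cv2.minAreaRect((m[:,:2]*1000).astype(np.float32)),m.mean(0))
    m=c[(abs(c[:,2]-.136)<.006)&(np.hypot(c[:,0]-.565,c[:,1]+.012)<.02)];print("knob",len(m),(m.min(0)+m.max(0))/2)
    m=c[(abs(c[:,2]-.039)<.0035)&(np.hypot(c[:,0]-.59,c[:,1]-.187)<.04)];r=cv2.minAreaRect((m[:,:2]*1000).astype(np.float32));print("sens",len(m),r)
a=cv2.imread("pics/side1.png")[120:270,280:400];b=cv2.imread("pics/top1.png")[130:280,270:430]
cv2.imwrite("pics/p2.png",cv2.resize(np.hstack([a,b]),None,fx=2.8,fy=2.8,interpolation=2))
E
```

```text
time_s: 7.7
eef_pos: [0.3931, 0.0958, 0.2339]
tcp_rot: [-3.141, 0.0, 1.648]
ft_force: [-0.3, -0.1, 0.3]
width: 0.764
finger_force: 0.0
side hs 230 ((595.8538208007812, 111.29837036132812), (41.65747833251953, 80.84699249267578), 4.540781497955322) [0.59582638 0.11229166 0.02320185]
knob 79 [ 0.56785944 -0.01075905  0.13492598]
sens 166 ((591.1688842773438, 186.1031494140625), (23.46416664123535, 43.73788070678711), 86.3609848022461)
top hs 252 ((595.55419921875, 111.46275329589844), (41.61918640136719, 79.5540542602539), 4.199197292327881) [0.59514476 0.11360185 0.02316011]
knob 9 [ 0.57452137 -0.01508441  0.13774713]
sens 145 ((590.4283447265625, 185.113037109375), (43.97178268432617, 19.774778366088867), 4.120675086975098)
```

View pics/p2.png

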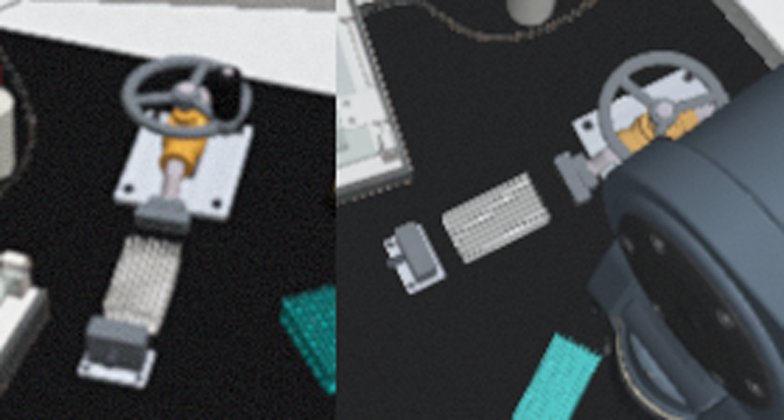

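The heatsink sits at (0.5957, 0.1114), 4.4°, which is within about 1 mm of the midpoint and aligned. On to the knob.

```bash
python3 -c "
from h import *
delta(.567,-.011,.21,94.4)"
```

```text
t 7.8 pos [0.396  0.0963 0.2341] rpy [ 1.7989e+02 -1.0000e-02  9.4420e+01] F [ 0.1 -0.6 -0.1] ff 0.0 w 0.765 
 slide [-0.1202  0.1622  0.0244] spin 0.02
```

```bash
python3 -m pendant '{"fingers":[0.065,0.065,0.065,0.065,0.065,0.065,0.065,0.065,0.065,0.065],"slide":[[-0.015,0.02,0],[-0.035,0.05,0.005],[-0.06,0.08,0.01],[-0.08,0.11,0.015],[-0.1,0.135,0.02],[-0.115,0.155,0.023],[-0.12,0.162,0.024],[-0.12,0.162,0.024],[-0.12,0.162,0.024],[-0.12,0.162,0.024]],"spin":[0,0,0,0,0,0,0,0,0,0]}'; python3 -c "
from h import *
delta(.567,-.011,.098,94.4)"
```

```text
time_s: 8.8
eef_pos: [0.5671, -0.0103, 0.2093]
tcp_rot: [3.142, -0.0, 1.648]
ft_force: [0.5, -0.4, 0.1]
width: 0.761
finger_force: 0.0
t 8.8 pos [ 0.5671 -0.0103  0.2093] rpy [180.    -0.    94.43] F [ 0.5 -0.4  0.1] ff 0.0 w 0.761 
 slide [-0.0007 -0.0002  0.1113] spin 0.03
```

```bash
python3 -m pendant '{"fingers":[0.065,0.065,0.065,0.065,0.065,0.065,0.065,0.065],"slide":[[0,0,0.02],[0,0,0.045],[0,0,0.07],[0,0,0.09],[0,0,0.1],[0,0,0.107],[0,0,0.111],[0,0,0.111]],"spin":[0,0,0,0,0,0,0,0]}'; python3 - <<'E'
from h import *
import cv2
delta(.567,-.011,.098,94.4)
a=cams.read_camera("side")[0][110:210,300:420]
cv2.imwrite("pics/k1.png",cv2.resize(a,None,fx=5,fy=5,interpolation=2)[:,:,::-1])
E
```

```text
time_s: 9.6
eef_pos: [0.5678, -0.0108, 0.0982]
tcp_rot: [3.141, 0.0, 1.648]
ft_force: [0.5, 0.1, -0.2]
width: 0.763
finger_force: 0.0
t 9.6 pos [ 0.5678 -0.0108  0.0982] rpy [1.7997e+02 1.0000e-02 9.4400e+01] F [ 0.5  0.1 -0.2] ff 0.0 w 0.763 
 slide [-0.0002 -0.0008  0.0002] spin 0.0
```

View pics/k1.png

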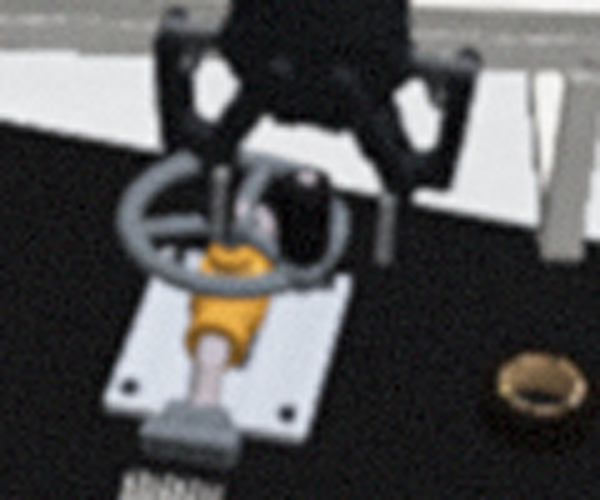

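The knob at crop (305,215) is centred between the pads at (220,200) and (385,230). Closing.

```bash
python3 -m pendant '{"fingers":[0.01,0.01,0.01,0.01,0.01,0.01,0.01,0.01],"slide":[[0,0,0],[0,0,0],[0,0,0],[0,0,0],[0,0,0],[0,0,0],[0,0,0],[0,0,0]],"spin":[0,0,0,0,0,0,0,0]}' 60; python3 - <<'E'
from h import *
delta(.567,-.011,.098,94.4)
# clockwise arc in tool axes (world->tool: x=(c,s), y=(s,-c)), r=48 about hub
s=readout.state();hub=np.array([.606,-.0373]);p=s["eef_pos"][:2]
a0=np.arctan2(*(p-hub)[::-1]);print("angle",np.degrees(a0),"r",np.linalg.norm(p-hub))
E
```

```text
time_s: 10.45
eef_pos: [0.5681, -0.011, 0.0985]
tcp_rot: [3.14, 0.0, 1.647]
ft_force: [0.5, -1.1, 6.0]
width: 0.276
finger_force: 58.7
t 10.45 pos [ 0.5681 -0.011   0.0985] rpy [1.7993e+02 2.0000e-02 9.4380e+01] F [ 0.5 -1.1  6. ] ff 58.7 w 0.276 
 slide [ 0.0001 -0.0011  0.0005] spin -0.02
angle 145.23524319696062 r 0.0460747312033203
```

```bash
cat >> h.py <<'E'
def arc(t0,ts,r=.048):
    f=lambda t:np.array([np.sin(np.radians(t)),np.cos(np.radians(t))])*r
    print([[round(float(v),4) for v in f(t)-f(t0)] for t in ts])
E
python3 -c "
from h import *
arc(141,range(129,50,-13))"
```

```text
[[0.0071, 0.0071], [0.0129, 0.0163], [0.0166, 0.0265], [0.0178, 0.0373], [0.0166, 0.0481], [0.0129, 0.0583], [0.0071, 0.0675]]
```

```bash
python3 -m pendant '{"fingers":[0.01,0.01,0.01,0.01,0.01,0.01,0.01,0.01],"slide":[[0.007,0.007,0],[0.013,0.0163,0],[0.0166,0.0265,0],[0.0178,0.0373,0],[0.0166,0.048,0],[0.013,0.0583,0],[0.007,0.0675,0],[0.007,0.0675,0]],"spin":[0,0,0,0,0,0,0,0]}'; python3 - <<'E'
from h import *
delta(.567,-.011,.098,94.4)
import cv2
p,d=cams.read_camera("side");c=cloud("side",d).reshape(-1,3)
delta(.567,-.011,.098,94.4)
cv2.imwrite("pics/k2.png",cv2.resize(p[110:250,290:430],None,fx=4,fy=4,interpolation=2)[:,:,::-1])
E
```

```text
time_s: 11.25
eef_pos: [0.6367, 0.0017, 0.0986]
tcp_rot: [3.138, -0.001, 1.648]
ft_force: [5.0, 2.5, 3.8]
width: 0.273
finger_force: 58.9
t 11.25 pos [0.6367 0.0017 0.0986] rpy [ 1.7981e+02 -5.0000e-02  9.4410e+01] F [5.  2.5 3.8] ff 58.9 w 0.273 
 slide [-0.0073 -0.0704  0.0004] spin 0.01
t 11.3 pos [0.6365 0.0018 0.0986] rpy [ 1.7979e+02 -5.0000e-02  9.4410e+01] F [6.  2.1 3.6] ff 58.9 w 0.275 
 slide [-0.0074 -0.0703  0.0004] spin 0.01
```

View pics/k2.png

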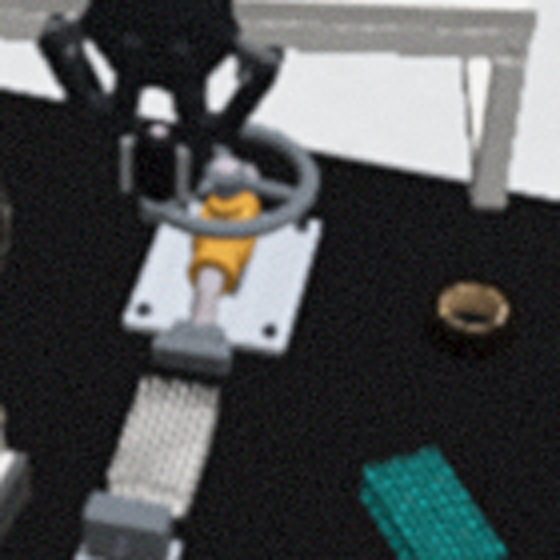

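The wheel turned with the knob held at crop (155,165), and the forces are small. Continuing to the stop.

```bash
python3 -c "
from h import *
arc(50,[38,26,15,8,4,1,-1,-2.5,-4,-5.5])"
```

```text
[[-0.0072, 0.007], [-0.0157, 0.0123], [-0.0243, 0.0155], [-0.0301, 0.0167], [-0.0334, 0.017], [-0.0359, 0.0171], [-0.0376, 0.0171], [-0.0389, 0.0171], [-0.0401, 0.017], [-0.0414, 0.0169]]
```

```bash
python3 -m pendant '{"fingers":[0.01,0.01,0.01,0.01,0.01,0.01,0.01,0.01],"slide":[[-0.007,0.007,0],[-0.0157,0.0123,0],[-0.0243,0.0155,0],[-0.03,0.0167,0],[-0.0334,0.017,0],[-0.0359,0.017,0],[-0.0376,0.017,0],[-0.0376,0.017,0]],"spin":[0,0,0,0,0,0,0,0]}'; python3 -c "
from h import *
delta(.567,-.011,.098,94.4)"
```

```text
time_s: 12.1
eef_pos: [0.6562, -0.0337, 0.0987]
tcp_rot: [3.137, -0.002, 1.648]
ft_force: [5.8, 6.8, 1.8]
width: 0.272
finger_force: 59.2
t 12.1 pos [ 0.6562 -0.0337  0.0987] rpy [ 1.7976e+02 -1.2000e-01  9.4440e+01] F [5.8 6.8 1.8] ff 59.2 w 0.272 
 slide [ 0.0296 -0.0872  0.0004] spin 0.04
```

```bash
python3 -m pendant '{"fingers":[0.01,0.01,0.01,0.01],"slide":[[-0.001,0,0],[-0.002,0,0],[-0.003,0,0],[-0.003,0,0]],"spin":[0,0,0,0]}';  python3 -m pendant '{"fingers":[0.01,0.01,0.01,0.01],"slide":[[-0.001,0,0],[-0.002,0,0],[-0.003,0,0],[-0.003,0,0]],"spin":[0,0,0,0]}'
```

```text
time_s: 12.5
eef_pos: [0.6562, -0.034, 0.0986]
tcp_rot: [3.138, -0.006, 1.65]
ft_force: [4.6, 16.7, 2.4]
width: 0.274
finger_force: 59.2
time_s: 12.9
eef_pos: [0.6562, -0.0342, 0.0986]
tcp_rot: [3.138, -0.011, 1.652]
ft_force: [4.8, 29.7, 3.8]
width: 0.273
finger_force: 59.3
```

It is at the stop: the TCP stays at y = -0.034 while the reaction rises to 30 N. Now back off two turns, in half-turn calls.

```bash
python3 -m pendant '{"fingers":[0.01,0.01,0.01,0.01,0.01,0.01,0.01,0.01,0.01,0.01],"slide":[[0.0208,-0.0023,0],[0.0342,-0.0092,0],[0.0448,-0.0198,0],[0.0517,-0.0332,0],[0.054,-0.048,0],[0.0517,-0.0628,0],[0.0448,-0.0762,0],[0.0342,-0.0868,0],[0.0208,-0.0937,0],[0.006,-0.096,0]],"spin":[0,0,0,0,0,0,0,0,0,0]}'
```

```text
time_s: 13.9
eef_pos: [0.5605, -0.0423, 0.0987]
tcp_rot: [3.137, -0.001, 1.648]
ft_force: [15.1, 4.9, -5.8]
width: 0.276
finger_force: 59.8
```

```bash
python3 -m pendant '{"fingers":[0.01,0.01,0.01,0.01,0.01,0.01,0.01,0.01,0.01,0.01],"slide":[[-0.0148,0.0023,0],[-0.0282,0.0092,0],[-0.0388,0.0198,0],[-0.0457,0.0332,0],[-0.048,0.048,0],[-0.0457,0.0628,0],[-0.0388,0.0762,0],[-0.0282,0.0868,0],[-0.0148,0.0937,0],[0,0.096,0]],"spin":[0,0,0,0,0,0,0,0,0,0]}'
```

```text
time_s: 14.9
eef_pos: [0.6564, -0.036, 0.0986]
tcp_rot: [3.138, 0.002, 1.646]
ft_force: [3.4, -3.8, 4.5]
width: 0.273
finger_force: 61.3
```

```bash
python3 -m pendant '{"fingers":[0.01,0.01,0.01,0.01,0.01,0.01,0.01,0.01,0.01,0.01],"slide":[[0.0148,-0.0023,0],[0.0282,-0.0092,0],[0.0388,-0.0198,0],[0.0457,-0.0332,0],[0.048,-0.048,0],[0.0457,-0.0628,0],[0.0388,-0.0762,0],[0.0282,-0.0868,0],[0.0148,-0.0937,0],[0,-0.096,0]],"spin":[0,0,0,0,0,0,0,0,0,0]}'
```

```text
time_s: 15.9
eef_pos: [0.5605, -0.0426, 0.0987]
tcp_rot: [3.137, -0.001, 1.648]
ft_force: [16.4, 4.9, -5.5]
width: 0.276
finger_force: 60.3
```

```bash
python3 -m pendant '{"fingers":[0.01,0.01,0.01,0.01,0.01,0.01,0.01,0.01,0.01,0.01],"slide":[[-0.0148,0.0023,0],[-0.0282,0.0092,0],[-0.0388,0.0198,0],[-0.0457,0.0332,0],[-0.048,0.048,0],[-0.0457,0.0628,0],[-0.0388,0.0762,0],[-0.0282,0.0868,0],[-0.0148,0.0937,0],[0,0.096,0]],"spin":[0,0,0,0,0,0,0,0,0,0]}'; python3 -m pendant '{"fingers":[0.01,0.01,0.01,0.01],"slide":[[0.001,0,0],[0.0015,0,0],[0.0015,0,0],[0.0015,0,0]],"spin":[0,0,0,0]}'
```

```text
time_s: 16.9
eef_pos: [0.6564, -0.0364, 0.0986]
tcp_rot: [3.138, 0.002, 1.646]
ft_force: [4.1, -3.9, 4.6]
width: 0.277
finger_force: 61.5
time_s: 17.3
eef_pos: [0.6562, -0.0335, 0.0986]
tcp_rot: [3.137, -0.0, 1.648]
ft_force: [7.6, 3.2, 2.7]
width: 0.272
finger_force: 61.3
```

```bash
python3 - <<'E'
from h import *
import cv2
for n in("side","top"):
    p,d=cams.read_camera(n);c=cloud(n,d).reshape(-1,3)
    m=c[(abs(c[:,2]-.0235)<.004)&(np.hypot(c[:,0]-.596,c[:,1]-.1115)<.055)&(abs(c[:,0]-.596)<.03)];print(n,"hs",len(m),cv2.minAreaRect((m[:,:2]*1000).astype(np.float32)) if len(m) else "")
    if n=="side": cv2.imwrite("pics/k3.png",cv2.resize(p[110:250,270:410],None,fx=4,fy=4,interpolation=2)[:,:,::-1])
delta(.6562,-.034,.0986,94.4);print(readout.state()["dq"].round(4))
E
```

```text
side hs 226 ((595.5715942382812, 111.27147674560547), (40.80207824707031, 80.14083099365234), 4.3722310066223145)
top hs 251 ((595.5587768554688, 111.38441467285156), (41.482513427734375, 79.70428466796875), 4.778286933898926)
t 17.4 pos [ 0.6562 -0.0336  0.0986] rpy [ 1.7977e+02 -2.0000e-02  9.4400e+01] F [8.8 1.8 2. ] ff 61.3 w 0.278 
 slide [-0.0004  0.      0.    ] spin -0.0
[-0.0004 -0.      0.0003  0.0027  0.0015  0.0016]
```

View pics/k3.png

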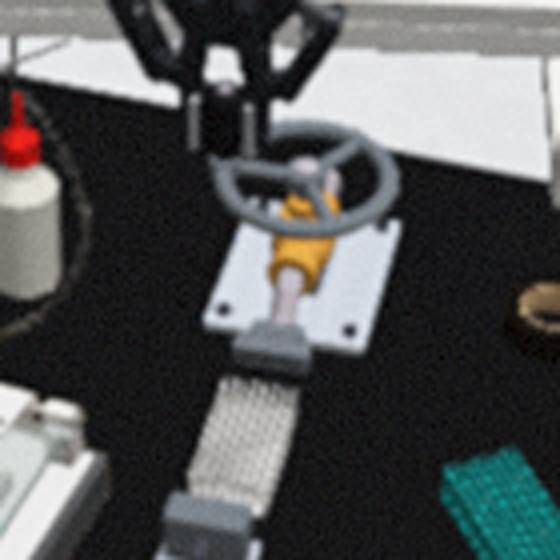

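The knob, at crop (222,120), is still gripped on the station's +x side. The heatsink hasn't moved, and everything is at rest.

```bash
python3 -c "
from rig import ctrl
print(ctrl.job_done())"
```

```text
the job is handed in; nothing more can be done
None
```

I handed the job in at about 17.4 s with no verdict returned: the heatsink measures about 1 mm from the midpoint and aligned, and the valve was closed to its stop and backed off two turns (within about 0.02 rad by tool position), with the knob still gripped at about 61 N.

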